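# Eject a chip cassette from the inspection dock

## Task

Press the red ejector key on the inspection dock right down along its sloping slide so that it pushes the orange chip cassette out of its bay, and let the key spring back. Then draw the cassette out and lay it flat, chip side up, inside the blue tray, lowering it in rather than dropping it. Leave the other things on the bench where they are.

Things in the scene. Friction and masses are not known exactly. Their poses are not given: they have to be found in the camera images.
- dock: Inspection dock fixed to the bench. Origin on the bench under the bay's middle; z up. Base plate x -60..90, y -65..130 mm, 12 mm thick. Aluminium bay along y: x -38..38, y -60..77 mm, floor at z 30 mm, roof (two black strips, 24 mm slot between) top at z 57 mm. Only open end (mouth) faces -y. On the roof, y 0..60 mm, a grey housing whose face slopes 40 deg to -x carries the red key.
- mouth (a point): Centre of the bay's open end at floor level, (0, -60, 30) mm in the dock's frame, axes as the dock's; the cassette comes out along -y. The opening is 59 mm wide and 21 mm high. A landing tongue 28 mm wide carries the floor on for 42 mm beyond the mouth.
- scope (a point): Centre of the underside of the white camera microscope fixed over the key, at (20, 35, 149) mm in the dock's frame, axes as the dock's. The microscope fills x -20..60, y -5..75 mm (dock frame) from there up to z 315 mm, on a post at (60, 108) mm: the key cannot be pressed from straight above, only by a tool tilted to come in from the dock's -x side.
- key_top (a point): Centre of the top face of the red ejector key's cap, a pad 42 mm (dock's y) x 34 mm, 10 mm thick. At rest at (-45, 30, 115) mm in the dock's frame; it moves with the key. Its z axis points out of the pad, 40 deg from vertical, leaning to the dock's -x; press along its -z.
- key (a joint): Travel of the ejector key in m: 0 at rest, 0.025 at its stop; a spring returns it (3 N at first, 9 N at the stop, plus a few N to move the cassette). A pusher behind the cassette moves twice as far, so a full press brings the cassette 50 mm along the dock's -y; the pusher goes back with the key, the cassette stays out.
- cassette: Loose orange chip cassette, 56 (x) x 110 (y) x 18 (z) mm, 0.15 kg, black and gold chip on its top. Origin at the centre of its underside; z up. It starts flat in the dock's bay, its axes parallel to the dock's, with its end about 5 mm inside the mouth; after a full press about 43 mm stands out of the mouth and can be gripped across its 56 mm width.
- tray: Blue open tray fixed to the bench, 138 (x) x 178 (y) mm outside, walls 4 mm thick and 14 mm high, floor 4 mm thick. Origin at the centre of its underside; z up.
- positioner_a: Bystander: loose black micropositioner, 60 x 50 x 80 mm, brass arm at its -x end; origin at the centre of its underside.
- positioner_b: Bystander: a second micropositioner like the first.
- driver: Bystander: loose green-handled screwdriver 160 mm long lying on the bench; origin under its middle, x along it.
- sample_box: Bystander: loose white sample box 70 x 90 x 24 mm; origin at the centre of its underside.
- spare: Bystander: grey spare cassette lying on the bench, same size as the orange one; origin at the centre of its underside.
- bottle: Bystander: white bottle with blue cap, 60 mm across, 150 mm high; origin at the centre of its underside.
Mind the look-alikes: they are no part of the job. Of the things like the cassette, leave any that is turquoise; of the rest the larger one is meant. Of the things that look like the tray, take the one that is farthest to the robot's left at the start.

How it is judged:
By the outcome, as a careful person would: the job done as asked, in the order asked, and still so for the second after the job is handed in, with the robot touching nothing.
It also fails if it takes over 61 s, if anything falls off the work surface, if the arm or the gripper's body presses on something with over 40 N, if the wrist force passes 120 N, or if a joint passes its speed limit or range.

## Robot

A 7-joint arm with a two-finger parallel gripper is mounted at the origin on the work surface. World frame = base frame: x ahead of the robot, y to its left, z up, the work surface at z = 0. Lengths are in mm, angles in rad, forces in N, time in s.
With the tool pointing down it reaches from about 350 to 775 mm from the base axis. Payload 3.1 kg.
Tool frame: the origin (TCP) lies at the very end of the fingers, on their centre line; the grasp point (between the pads) lies 19 mm behind it (ctrl.hold_point_z is the z of the grasp point in the tool frame, in mm); z points along the fingers, y is the line along which they close (so a half turn about z gives the same grasp; the last joint's range is limited). The gripper opens to 85 mm and grips with 20 to 120 N. Pads are 22 mm wide; open, the fingers measure 114 mm over their backs; the gripper's body (76 mm by 85 mm) begins 54 mm behind the grasp point. The pads swing forward as they close: fully open they stand 13 mm farther back than shut.
Start: joints at [1.307, 0.311, 0.014, 1.512, -0.004, 1.319, -0.027], TCP at [121.025, -536.536, 231.304] pointing down, gripper open.
Joint ranges: [-2.7, 2.7], [-0.3, 1.91], [-1.27, 1.3], [0.12, 2.57], [-1.44, 4.58], [0.2, 2.03], [-3.05, 3.05]. Speed limits (rad/s): [2.79, 2.79, 3.14, 3.14, 3.14, 3.14, 3.14].

## Interface

Orientations are given as a 3x3 rotation matrix whose columns are the frame's x, y, z axes.
In Python, from station import ctrl, camera, camera_model, close_job gives the robot as it stands. The module is installed in compiled form; this text tells all that it offers.
- The arm moves only by the tool drive_tool, never from a script. Its argument "commands" is a list of rows, each a list of 4 numbers: the shift along the tool's x, y, z in m, then the turn about the tool's z in rad. A call has 1 to 10 rows; each row is the pose to reach, as a shift and turn from the pose commanded when the call began, along the tool's axes at that moment; what a row does not reach only later rows make up. A row lasts 1/10 s, in which the tool goes at most 50 mm and 8.59 degrees, less where a joint would pass 70% of its speed; a pose out of reach is approached as far as the arm can. A call with a gripper value outside its range is refused whole. "hand" is the closure, from 0 (fully open) to 1 (shut), set as the call begins (left out, the last holds). The fingers move at their own pace and stop on an object; "force" is the grip in N (left out, the last holds). Time passes only in rows, so rows that repeat a pose let the fingers close. It gives the time, the measured TCP pose, the force, the opening and the grip force at its end, in the units of the state.
- ctrl.observe(): the state, without advancing time (a new reading comes with each control period).
- camera(name): name is "side" or "top"; returns (picture, depth): 420x560x3 uint8, red, green, blue; 420x560 float32, mm along the optical axis (not along the pixel's ray), 0 where there is no reading.
- camera_model(name): a dict with "K" (3x3 intrinsics, pixels), "k1" (the pictures are not rectified: a ray, as slopes to the right and down, at radius r is drawn at 1 + k1 r^2 times it, then the intrinsics apply), "R" (3x3) and "t" (3): a world point X has camera coordinates R X + t. Camera axes: x right, y down, z forward; pixel columns grow to the right and rows downward; lengths in mm; the calibration is good to about 2 mm. A picture is of the moment at which its call begins. camera_model takes no time and is no camera call.
- close_job(): hands the job in; it is judged then, once.
The state is a dict: "clock": time; "q": joint angles; "dq": joint speeds; "joint_torque": joint torques, N m; "tcp_pos": TCP position; "orientation": TCP orientation; "force": force on the tool from outside, world axes, zero at the start; "moment": the same for the moment, N m; "gripper_width": finger opening in mm; "gripper_force": force on a finger pad.
Only numpy, scipy, OpenCV 4.12 (cv2) and the standard library are available. Lean on these libraries where they do the work, as an engineer would, in place of code of your own. Each camera call takes 0.05 s, during which the arm holds its last target. There are 200 camera calls.

## Working session

There is one attempt and no reset: what is moved stays moved. The work goes in short steps, Python scripts to look and compute and a tool call to move; the robot and the scene stay as the last step left them, time stands still between calls to the robot, and variables do not carry over. Pictures are saved under pics/ and viewed, at most 10 in all, crops included, and the job is handed in when it is done.

Besides the shell and the picture viewer there is one more tool, called after ">>>" by a JSON object that holds its "fn" and its "kwargs", one argument or row to a line. drive_tool: Moves the arm, as the interface text tells. Its arguments: {"type":"object","properties":{"commands":{"type":"array","items":{"type":"array","items":{"type":"number"}}},"hand":{"type":"number"},"force":{"type":"number"}},"required":["commands"]}

```bash
mkdir -p pics; cat > h.py <<'E'
import numpy as np, cv2
from station import ctrl, camera, camera_model
def rays(m, uv):
    uv=np.atleast_2d(np.float64(uv)); K=np.array(m["K"]); k1=m["k1"]
    d=np.c_[(uv[:,0]-K[0,2])/K[0,0],(uv[:,1]-K[1,2])/K[1,1]]
    u=d.copy()
    for _ in range(30): u=d/(1+k1*(u**2).sum(1,keepdims=True))
    return u
def onplane(m,uv,z):
    R=np.array(m["R"]);t=np.array(m["t"]).ravel()
    d=np.c_[rays(m,uv),np.ones(len(np.atleast_2d(uv)))]@R; c=-R.T@t
    return c+d*((z-c[2])/d[:,2])[:,None]
def cloud(m,depth):
    v,u=np.mgrid[0:420,0:560]; uv=np.c_[u.ravel(),v.ravel()]
    r=rays(m,uv); z=depth.ravel()[:,None]
    P=np.c_[r*z,z]; R=np.array(m["R"]);t=np.array(m["t"]).ravel()
    return ((P-t)@R).reshape(420,560,3)
def proj(m,X):
    X=np.atleast_2d(X)@np.array(m["R"]).T+np.array(m["t"]).ravel(); s=X[:,:2]/X[:,2:]
    s=s*(1+m["k1"]*(s**2).sum(1,keepdims=True)); K=np.array(m["K"])
    return s*[K[0,0],K[1,1]]+[K[0,2],K[1,2]]
E
python3 - <<'E'
from h import *
for n in("side","top"):
    p,d=camera(n); cv2.imwrite(f"pics/{n}0.png",cv2.cvtColor(p,cv2.COLOR_RGB2BGR)); np.save(f"{n}0.npy",d); np.save(f"{n}0rgb.npy",p)
    m=camera_model(n); R=np.array(m["R"]); print(n,np.round(-R.T@np.array(m["t"]).ravel()),np.round(R,2).tolist(),m["k1"],np.round(m["K"]).tolist(),(d>0).mean())
s=ctrl.observe(); print(s)
E
```

```text
side [ 114.  692. 1087.] [[-0.85, -0.53, 0.01], [-0.41, 0.64, -0.65], [0.34, -0.56, -0.76]] -0.1138024285807633 [[416.0, 0.0, 278.0], [0.0, 416.0, 210.0], [0.0, 0.0, 1.0]] 0.9958418367346938
top [ 315.  -42. 1242.] [[-0.01, -1.0, 0.0], [-0.98, 0.01, -0.21], [0.21, -0.01, -0.98]] -0.02510304409369176 [[456.0, 0.0, 283.0], [0.0, 456.0, 210.0], [0.0, 0.0, 1.0]] 0.9958801020408163
{'clock': 0.1, 'q': array([ 1.30731989,  0.31165744,  0.01400201,  1.51289515, -0.00440194,
        1.31922278, -0.02722563]), 'dq': array([ 1.06111705e-03, -2.31891745e-03,  5.53366093e-04, -2.21501406e-03,
        1.16072367e-03,  2.59959658e-05, -1.39381615e-03]), 'joint_torque': array([ 9.14779357e-04, -3.80854297e+01,  1.47089576e-01, -2.31241107e+01,
        1.25016950e-02,  8.10442027e-03, -5.05084486e-06]), 'tcp_pos': array([ 120.84338638, -535.88267622,  230.32392128]), 'orientation': array([[ 9.75499015e-01,  2.20003084e-01, -5.61747664e-04],
       [ 2.20003783e-01, -9.75496807e-01,  2.07734481e-03],
       [-9.09607887e-05, -2.15003442e-03, -9.99997685e-01]]), 'force': array([-0.38188768, -0.65744423,  0.14282635]), 'moment': array([0.04639653, 0.02879179, 0.09121822]), 'gripper_force': 0.0, 'gripper_width': 85.29166071964882}
```

View pics/top0.png

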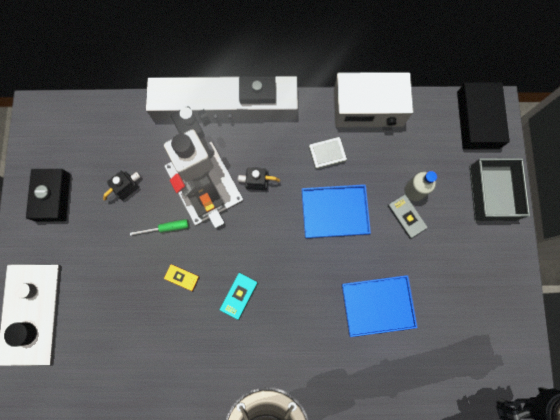

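View pics/side0.png

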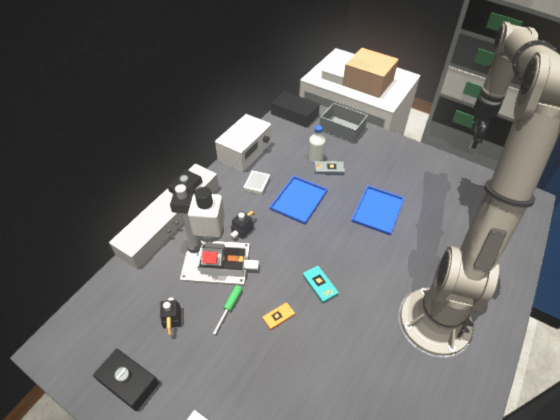

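Top view: blue trays at (336,211) and (380,305). The image's left is the robot's left (+y), so the tray at (336,211) is meant.

Cassette-like things: orange in the dock (206,200), a small orange-yellow one on the bench (181,277), a turquoise one (238,296) and the grey spare (408,217). The one in the dock fits, because it isn't turquoise and it is larger than the yellow one. I'll confirm that by measuring and in an enlarged crop.

```bash
python3 - <<'E'
from h import *
def rect(P): 
    (c,s,a)=cv2.minAreaRect(np.float32(P[:,:2])); return np.round(c,1),np.round(s,1),round(a,1)
for n in("top","side"):
    p=np.load(n+"0rgb.npy"); d=np.load(n+"0.npy"); m=camera_model(n); X=cloud(m,d)
    hsv=cv2.cvtColor(p,cv2.COLOR_RGB2HSV)
    for name,lo,hi,mn in(("blue",(105,150,80),(125,255,255),300),("orange",(5,140,110),(30,255,255),20),("turq",(80,130,100),(100,255,255),100),("red",(0,170,90),(4,255,255),20),("white",(0,0,150),(179,40,255),100)):
        M=cv2.inRange(hsv,lo,hi)
        k,L,st,ce=cv2.connectedComponentsWithStats(M)
        for i in range(1,k):
            if st[i,4]<mn: continue
            P=X[(L==i)&(d>0)]; P=P[np.isfinite(P).all(1)]
            if not len(P): continue
            z=np.percentile(P[:,2],[5,50,95]).round(1)
            px=np.argwhere(L==i)[:,::-1]
            print(n,name,ce[i].round(),st[i,4],"z",z,"med",np.median(P,0).round(1),"rect@z50",*rect(onplane(m,px,z[1])))
p=np.load("top0rgb.npy")[130:320,110:270]; a=cv2.resize(p,None,fx=3,fy=3,interpolation=cv2.INTER_CUBIC)
q=np.load("side0rgb.npy")[170:330,150:290]; 
b=cv2.resize(q,None,fx=2,fy=2,interpolation=cv2.INTER_CUBIC)
o=np.zeros((570,765,3),np.uint8); o[:570,:480]=a; o[:320,482:762]=b
cv2.imwrite("pics/crop0.png",cv2.cvtColor(o,cv2.COLOR_RGB2BGR))
E
```

```text
top blue [336. 211.] 3152 z [ 0.7  5.2 14.4] med [ 573.2 -195.4    5.2] rect@z50 [ 573. -194.] [141.1 179.9] 2.9
top blue [379. 306.] 3610 z [ 0.6  4.9 14.3] med [ 313.  -301.1    4.9] rect@z50 [ 314.  -301.4] [139.8 180.7] 6.8
top orange [271. 178.] 47 z [33.5 50.8 57.1] med [656.1 -15.5  50.8] rect@z50 [655.3 -18.2] [36.8 11. ] 77.7
top orange [107. 193.] 43 z [36.8 49.8 55. ] med [619.3 425.4  49.8] rect@z50 [618. 426.] [ 9.4 34.3] 51.6
top orange [207. 202.] 153 z [43.8 48.5 53.6] med [591.6 156.1  48.5] rect@z50 [591.1 156.7] [46.  23.9] 26.9
top orange [410. 218.] 30 z [16.3 20.2 22.6] med [ 547.4 -395.2   20.2] rect@z50 [ 548.  -395.3] [13.3 16.2] 43.1
top orange [182. 277.] 432 z [ 9.3 13.7 17.9] med [391.8 220.2  13.7] rect@z50 [393.6 225.6] [84.3 43.3] 66.0
top turq [238. 295.] 716 z [13.1 18.  22.4] med [342.5  71.4  18. ] rect@z50 [343.5  72.3] [ 57.4 110.3] 62.4
top red [176. 183.] 120 z [107.  116.6 125.9] med [625.4 223.5 116.6] rect@z50 [626.3 222.8] [39.5 23.8] 27.6
top white [374.  93.] 3000 z [ 96.5 100.4 104. ] med [ 879.3 -299.4  100.4] rect@z50 [ 879.  -300.3] [
[... 4489 characters left out ...]
 220.6] 68.5
side white [458. 304.] 105 z [185.4 196.2 201.5] med [-14.8  53.8 196.2] rect@z50 [-20.   54.7] [52.4 20.4] 14.8
side white [219. 322.] 106 z [-3.2 11.8 17.8] med [520.9 335.5  11.8] rect@z50 [519.3 334.5] [11.5 82.3] 9.6
side white [535. 364.] 3135 z [-758.7 -750.9 -742.4] med [-574.4 -508.3 -750.9] rect@z50 [-601.1 -475.5] [209.  558.9] 0.3
side white [121. 374.] 143 z [61.8 65.3 69. ] med [618.1 602.4  65.3] rect@z50 [618.3 602.1] [31.5 31.5] 84.4
side white [ 46. 410.] 604 z [-757.7 -750.3 -743. ] med [1188.2  838.9 -750.3] rect@z50 [1188.9  831.4] [195.  105.1] 37.2
side white [196. 416.] 136 z [-1.5 14.3 18.8] med [416.2 569.4  14.3] rect@z50 [414.5 565.6] [53.8 24.1] 33.6
```

View pics/crop0.png

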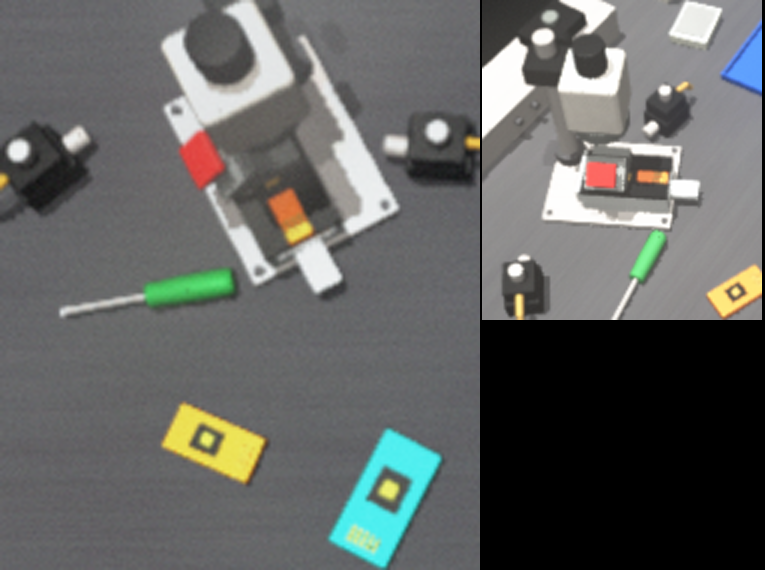

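Crop: the cassette with the chip in the dock bay is orange, and its tongue is at (320,265). The bench one at (213,443) measures 84x43 mm, so it is smaller, and the other is turquoise. The dock cassette is therefore the one meant. Next is the dock pose from the plate's outline in both views.

```bash
python3 - <<'E'
from h import *
for n,cl in(("top",[(196,224.3),(242.7,199),(165,164.3)]),("side",[(245,283.5),(249,242.5),(181.5,280)])):
    p=np.load(n+"0rgb.npy"); d=np.load(n+"0.npy"); m=camera_model(n); X=cloud(m,d)
    hsv=cv2.cvtColor(p,cv2.COLOR_RGB2HSV)
    C=onplane(m,cl,12); print(n,"click",C.round(1)[:,:2].tolist(),np.linalg.norm(C[1]-C[0]),np.linalg.norm(C[2]-C[0]))
    c0=np.array([640,170]); 
    near=(np.linalg.norm(X[...,:2]-c0,axis=2)<140)
    M=(near&(X[...,2]>7)&(X[...,2]<17)&(hsv[...,1]<60)&(hsv[...,2]>100)).astype(np.uint8)
    M=cv2.morphologyEx(M,cv2.MORPH_OPEN,np.ones((3,3),np.uint8))
    px=np.argwhere(M)[:,::-1]; Q=onplane(m,px,12)[:,:2]
    r=cv2.minAreaRect(np.float32(Q)); print("rect",np.round(r[0],1),np.round(r[1],1),round(r[2],1),len(Q)); print(cv2.boxPoints(r).round(1).tolist())
    # tongue
    T=(near&(X[...,2]>26)&(X[...,2]<34)&(hsv[...,1]<60)&(hsv[...,2]>140)).astype(np.uint8)
    T=cv2.morphologyEx(T,cv2.MORPH_OPEN,np.ones((2,2),np.uint8)); px=np.argwhere(T)[:,::-1]
    if len(px)>10: r=cv2.minAreaRect(np.float32(onplane(m,px,30)[:,:2])); print("tongue",np.round(r[0],1),np.round(r[1],1),round(r[2],1),len(px))
    # red cap cloud
    Rm=((hsv[...,0]<5)|(hsv[...,0]>174))&(hsv[...,1]>150)&(hsv[...,2]>80)&near&(d>0)
    P=X[Rm]; c=P.mean(0); u,s,v=np.linalg.svd(P-c); print("red mean",c.round(1),"z",np.percentile(P[:,2],[3,97]).round(1),"normal",v[2].round(2),len(P))
E
```

```text
top click [[537.1, 190.0], [607.0, 62.6], [709.7, 282.6]] 145.3488538487136 195.90022646629876
rect [655.7 172.6] [192.5 150.3] 28.2 1048
[[535.2999877929688, 193.39999389648438], [606.2999877929688, 60.900001525878906], [776.0, 151.89999389648438], [705.0, 284.3999938964844]]
tongue [592.7  94.7] [ 51.5 150.6] 49.5 164
red mean [626.9 222.6 117.2] z [105.8 126.7] normal [ 0.29 -0.55 -0.78] 149
side click [[529.4, 195.9], [605.5, 65.0], [696.6, 289.6]] 151.4307138907191 191.61797078485932
rect [654.2 178.8] [195.6 153.6] 27.4 847
[[532.0, 201.89999389648438], [602.7000122070312, 65.5999984741211], [776.4000244140625, 155.60000610351562], [705.7000122070312, 292.0]]
tongue [584.3 137.3] [124.7 164.5] 10.9 157
red mean [623.8 227.4 114.1] z [104.2 122.9] normal [-0.3   0.55  0.78] 142
```

>>> {"fn": "drive_tool", "kwargs": {
  "commands": [
    [0.014,-0.011,-0.002,-0.011],
    [0.045,-0.036,-0.0065,-0.035],
    [0.084,-0.066,-0.012,-0.064],
    [0.122,-0.097,-0.0175,-0.093],
    [0.16,-0.127,-0.023,-0.123],
    [0.199,-0.158,-0.0285,-0.152],
    [0.237,-0.188,-0.034,-0.182],
    [0.275,-0.219,-0.0395,-0.211],
    [0.314,-0.249,-0.045,-0.24],
    [0.348,-0.277,-0.05,-0.267]
  ],
  "hand": 0,
  "force": 60
}}

```text
clock: 1.1
tcp_pos: [400.6, -185.8, 281.8]
orientation: [[0.881, 0.474, 0.0], [0.474, -0.881, -0.0], [0.0, 0.0, -1.0]]
force: [0.7, -0.6, -0.3]
gripper_width: 85.6
gripper_force: 0.0
```

>>> {"fn": "drive_tool", "kwargs": {
  "commands": [
    [0.011,-0.013,0.003,0],
    [0.034,-0.042,0.01,0],
    [0.063,-0.077,0.019,0],
    [0.092,-0.112,0.028,0],
    [0.121,-0.147,0.037,0],
    [0.15,-0.182,0.046,0],
    [0.179,-0.218,0.054,0],
    [0.208,-0.253,0.063,0],
    [0.237,-0.288,0.072,0],
    [0.263,-0.32,0.08,0]
  ]
}}

```text
clock: 2.1
tcp_pos: [480.0, 219.4, 201.0]
orientation: [[0.882, 0.472, -0.0], [0.472, -0.882, -0.0], [-0.0, -0.0, -1.0]]
force: [0.7, -0.7, -0.1]
gripper_width: 85.4
gripper_force: 0.0
```

>>> {"fn": "drive_tool", "kwargs": {
  "commands": [
    [0.01,-0.001,0.003,0],
    [0.036,-0.005,0.012,0],
    [0.066,-0.01,0.026,0],
    [0.096,-0.014,0.044,0],
    [0.12,-0.017,0.06,0],
    [0.131,-0.019,0.069,0],
    [0.131,-0.019,0.07,0],
    [0.131,-0.019,0.07,0]
  ]
}}

```text
clock: 2.9
tcp_pos: [587.2, 294.3, 131.6]
orientation: [[0.883, 0.47, -0.001], [0.47, -0.883, -0.001], [-0.001, 0.0, -1.0]]
force: [0.6, -0.4, 0.2]
gripper_width: 85.5
gripper_force: 0.0
```

```bash
python3 - <<'E'
from h import *
print(ctrl.observe()["tcp_pos"].round(1))
o=np.zeros((560,800,3),np.uint8)
for i,n in enumerate(("top","side")):
    p,d=camera(n); np.save(n+"1.npy",d)
    u,v=(110,120) if n=="top" else (150,180)
    o[:560,i*400:i*400+400]=cv2.resize(p[v:v+140,u:u+100],None,fx=4,fy=4,interpolation=cv2.INTER_CUBIC)
    m=camera_model(n); X=cloud(m,d)
    D=np.array([[.469,.883],[-.883,.469]])  # columns dock x,y
    Q=np.c_[(X.reshape(-1,3)[:,:2]-[620,171.5])@D, X.reshape(-1,3)[:,2]]
    s=(abs(Q[:,1]-30)<11)&(Q[:,0]>-95)&(Q[:,0]<-40)&(Q[:,2]>105)
    S=Q[s]; 
    for z in range(105,215,10):
        k=S[(S[:,2]>=z)&(S[:,2]<z+10)]
        if len(k): print(n,z,len(k),k[:,0].min().round(),k[:,0].max().round())
cv2.imwrite("pics/press0.png",cv2.cvtColor(o,cv2.COLOR_RGB2BGR))
E
```

```text
[587.2 294.3 131.6]
top 105 31 -55.0 -43.0
top 115 18 -47.0 -40.0
top 145 2 -76.0 -73.0
top 155 10 -77.0 -65.0
top 165 8 -78.0 -66.0
top 175 4 -79.0 -67.0
top 185 16 -80.0 -63.0
top 195 31 -76.0 -48.0
top 205 25 -87.0 -49.0
side 105 19 -61.0 -45.0
side 115 14 -51.0 -41.0
side 125 1 -40.0 -40.0
side 145 8 -84.0 -81.0
side 155 8 -83.0 -77.0
side 165 1 -83.0 -83.0
```

View pics/press0.png

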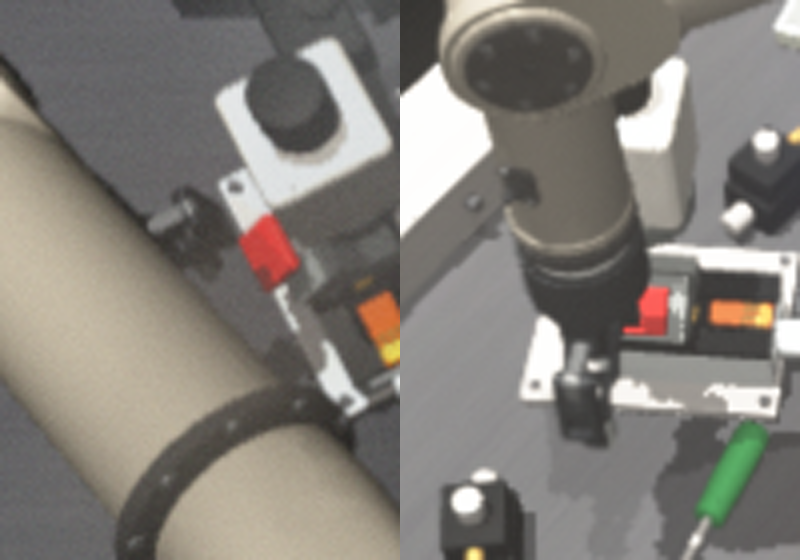

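The view shows the open finger beside the red key (top crop (265,250)), with the forearm clear of the dock. The gripper's knuckles stick out farther than the fingertips, so I'll measure the gripper's envelope and the microscope's faces before pressing.

```bash
python3 - <<'E'
from h import *
s=ctrl.observe(); T=s["tcp_pos"]; R=s["orientation"]
D=np.array([[.469,.883],[-.883,.469]])
A=[]
for n in("top","side"):
    d=np.load(n+"1.npy"); m=camera_model(n); X=cloud(m,d)
    # drop edge pixels (mixed depth)
    g=cv2.morphologyEx(d,cv2.MORPH_GRADIENT,np.ones((3,3),np.uint8)); X=X[(g<25)&(d>0)]
    G=(X-T)@R; k=(abs(G[:,0])<70)&(abs(G[:,1])<95)&(G[:,2]>-190)&(G[:,2]<5); G=G[k]
    Q=np.c_[(X[:,:2]-[620,171.5])@D,X[:,2]]; Q2=Q[k]
    G=G[Q2[:,0]<-40-0*Q2[:,0]]
    for z in range(-190,0,10):
        b=G[(G[:,2]>=z)&(G[:,2]<z+10)]
        if len(b)>2: print(n,z,len(b),"x",b[:,0].min().round(),b[:,0].max().round(),"y",b[:,1].min().round(),b[:,1].max().round())
    S=Q[(Q[:,2]>160)&(Q[:,2]<262)&(Q[:,0]>-35)&(Q[:,0]<80)&(Q[:,1]>-30)&(Q[:,1]<90)]
    print(n,"scope side",len(S),np.percentile(S,[1,5,50,95,99],axis=0).round(1).tolist() if len(S)>5 else "")
    S=Q[(Q[:,2]>262)&(Q[:,2]<276)&(Q[:,0]>-45)&(Q[:,0]<90)&(Q[:,1]>-40)&(Q[:,1]<100)]
    if len(S)>5: print(n,"scope top",len(S),np.percentile(S,[1,50,99],axis=0).round(1).tolist())
E
```

```text
top -120 71 x -12.0 10.0 y 39.0 69.0
top -110 23 x -12.0 8.0 y 39.0 70.0
top -100 6 x -11.0 -2.0 y 64.0 71.0
top -90 9 x -12.0 -8.0 y 42.0 74.0
top -80 11 x -14.0 3.0 y 40.0 72.0
top -70 19 x -11.0 1.0 y 49.0 68.0
top scope side 440 [[-13.8, -4.3, 167.6], [-10.0, -4.0, 185.6], [30.3, -2.5, 236.6], [68.2, 86.6, 258.0], [70.7, 89.7, 261.1]]
top scope top 641 [[-15.6, -3.0, 262.7], [28.7, 16.8, 269.8], [64.7, 97.1, 274.8]]
side -190 26 x -32.0 15.0 y -39.0 -16.0
side -180 115 x -37.0 26.0 y -41.0 0.0
side -170 61 x -37.0 24.0 y -41.0 -4.0
side -160 72 x -37.0 25.0 y -40.0 -6.0
side -150 67 x -37.0 24.0 y -42.0 -2.0
side -140 35 x -32.0 13.0 y -40.0 -20.0
side -130 18 x -12.0 7.0 y -41.0 -37.0
side -120 77 x -12.0 8.0 y -72.0 -33.0
side -110 35 x -18.0 6.0 y -74.0 -21.0
side -100 36 x -16.0 7.0 y -75.0 -18.0
side -90 20 x -16.0 7.0 y -76.0 -31.0
side -80 17 x -14.0 8.0 y -77.0 -40.0
side -70 22 x -11.0 7.0 y -77.0 -45.0
side -30 4 x -9.0 -7.0 y -54.0 42.0
side scope side 210 [[-24.5, -4.0, 161.2], [-23.9, -3.3, 169.8], [-21.7, 9.3, 222.5], [-15.2, 20.9, 259.0], [-3.8, 22.5, 261.1]]
side scope top 210 [[-22.6, -4.0, 262.2], [0.9, 8.0, 268.8], [44.1, 27.9, 274.3]]
```

>>> {"fn": "drive_tool", "kwargs": {
  "commands": [
    [-0.01,0.001,0,-0.05],
    [-0.025,0.003,0,-0.18],
    [-0.04,0.007,0.002,-0.32],
    [-0.052,0.01,0.004,-0.46],
    [-0.06,0.012,0.006,-0.6],
    [-0.06,0.012,0.007,-0.74],
    [-0.06,0.012,0.007,-0.87],
    [-0.06,0.012,0.007,-1.0],
    [-0.06,0.012,0.007,-1.047],
    [-0.06,0.012,0.007,-1.047]
  ]
}}

```text
clock: 4.0
tcp_pos: [540.9, 255.2, 125.5]
orientation: [[0.036, 0.999, 0.002], [0.999, -0.036, -0.0], [-0.0, 0.002, -1.0]]
force: [0.0, -0.2, 0.0]
gripper_width: 85.2
gripper_force: 0.0
```

```bash
cat >> h.py <<'E'
O=np.array([620,171.5]); D=np.array([[.469,.883],[-.883,.469]])
def dock(X): X=np.atleast_2d(X); return np.c_[(X[:,:2]-O)@D,X[:,2]]
E
python3 - <<'E'
from h import *
s=ctrl.observe(); print(dock(s["tcp_pos"]).round(1), s["q"].round(2)); R=s["orientation"]
print("tool y in dock angle",np.degrees(np.arctan2(*(R[:2,1]@D)[::-1])))
# dock x,y in tool axes
print(R[:2,:2].T@D)
E
```

```text
[[-111.   -30.6  125.5]] [ 0.1   0.65 -0.89  1.51  0.52  1.24 -0.9 ]
tool y in dock angle 59.98160765626362
[[-0.86571312  0.50019071]
 [ 0.50018966  0.86571201]]
```

>>> {"fn": "drive_tool", "kwargs": {
  "commands": [
    [-0.003,0.002,0.004,0],
    [-0.007,0.004,0.01,0],
    [-0.011,0.0065,0.016,0],
    [-0.015,0.0085,0.0205,0],
    [-0.0167,0.0096,0.023,0],
    [-0.0167,0.0096,0.023,0]
  ]
}}

```text
clock: 4.6
tcp_pos: [549.9, 237.9, 100.5]
orientation: [[0.036, 0.999, -0.001], [0.999, -0.036, -0.001], [-0.001, -0.001, -1.0]]
force: [-0.1, 0.1, -0.0]
gripper_width: 85.6
gripper_force: 0.0
```

>>> {"fn": "drive_tool", "kwargs": {
  "commands": [
    [-0.0011,0.0006,0.0015,0],
    [-0.0022,0.0013,0.0031,0],
    [-0.0033,0.0019,0.0046,0],
    [-0.0045,0.0026,0.0061,0],
    [-0.0056,0.0032,0.0077,0],
    [-0.0056,0.0032,0.0077,0]
  ]
}}

```text
clock: 5.2
tcp_pos: [552.9, 232.6, 93.3]
orientation: [[0.035, 0.999, -0.0], [0.999, -0.035, -0.0], [-0.0, -0.0, -1.0]]
force: [0.3, -0.4, 0.4]
gripper_width: 85.4
gripper_force: 0.0
```

```bash
python3 - <<'E'
from h import *
s=ctrl.observe();T=s["tcp_pos"];R=s["orientation"]; print(dock(T).round(1))
o=np.zeros((600,800,3),np.uint8)
for i,(n,u,v) in enumerate((("top",150,160),("side",180,220))):
    p,d=camera(n); o[:600,i*400:i*400+400]=cv2.resize(p[v:v+75,u:u+50],(400,600),interpolation=cv2.INTER_CUBIC)
    m=camera_model(n); X=cloud(m,d); hsv=cv2.cvtColor(p,cv2.COLOR_RGB2HSV)
    g=cv2.morphologyEx(d,cv2.MORPH_GRADIENT,np.ones((3,3),np.uint8))
    Rm=((hsv[...,0]<5)|(hsv[...,0]>174))&(hsv[...,1]>150)&(hsv[...,2]>60)&(np.linalg.norm(X[...,:2]-[626,222],axis=2)<60)
    Q=dock(X[Rm]); print(n,"red",len(Q),Q.min(0).round(),Q.max(0).round(),Q.mean(0).round(1))
    X=X[(d>0)&(g<20)]; G=(X-T)@R; k=(abs(G[:,0])<16)&(G[:,1]>35)&(G[:,1]<80)&(G[:,2]>-70)&(G[:,2]<5); Q=dock(X)[k]; print(np.c_[G[k],Q][np.argsort(Q[:,2])][:14].round().tolist())
cv2.imwrite("pics/press1.png",cv2.cvtColor(o,cv2.COLOR_RGB2BGR))
E
```

```text
[[-85.4 -30.6  93.3]]
top red 56 [-43.  12. 116.] [-29.  49. 128.] [-34.7  31.4 122.6]
[[-7.0, 79.0, -23.0, -40.0, 34.0, 116.0], [-14.0, 73.0, -25.0, -37.0, 26.0, 118.0], [-11.0, 75.0, -25.0, -38.0, 29.0, 119.0], [-9.0, 75.0, -27.0, -40.0, 30.0, 120.0], [-11.0, 77.0, -28.0, -37.0, 31.0, 121.0], [-14.0, 77.0, -29.0, -35.0, 29.0, 122.0], [-12.0, 80.0, -30.0, -36.0, 33.0, 123.0], [-14.0, 74.0, -30.0, -36.0, 27.0, 123.0], [-14.0, 79.0, -31.0, -33.0, 31.0, 124.0]]
side red 55 [-60.  26. 101.] [-40.  48. 124.] [-51.2  38.5 111.8]
[[10.0, 70.0, -12.0, -59.0, 35.0, 106.0], [7.0, 66.0, -13.0, -58.0, 30.0, 106.0], [12.0, 79.0, -13.0, -56.0, 44.0, 106.0], [8.0, 72.0, -14.0, -56.0, 36.0, 107.0], [9.0, 79.0, -14.0, -53.0, 42.0, 107.0], [5.0, 67.0, -14.0, -56.0, 30.0, 107.0], [10.0, 74.0, -14.0, -57.0, 38.0, 108.0], [11.0, 76.0, -15.0, -57.0, 41.0, 108.0], [2.0, 69.0, -15.0, -53.0, 30.0, 108.0], [9.0, 67.0, -15.0, -60.0, 32.0, 108.0], [4.0, 71.0, -16.0, -54.0, 33.0, 109.0], [5.0, 77.0, -16.0, -51.0, 39.0, 109.0], [3.0, 79.0, -16.0, -48.0, 40.0, 110.0], [7.0, 68.0, -17.0, -58.0, 32.0, 110.0]]
```

View pics/press1.png

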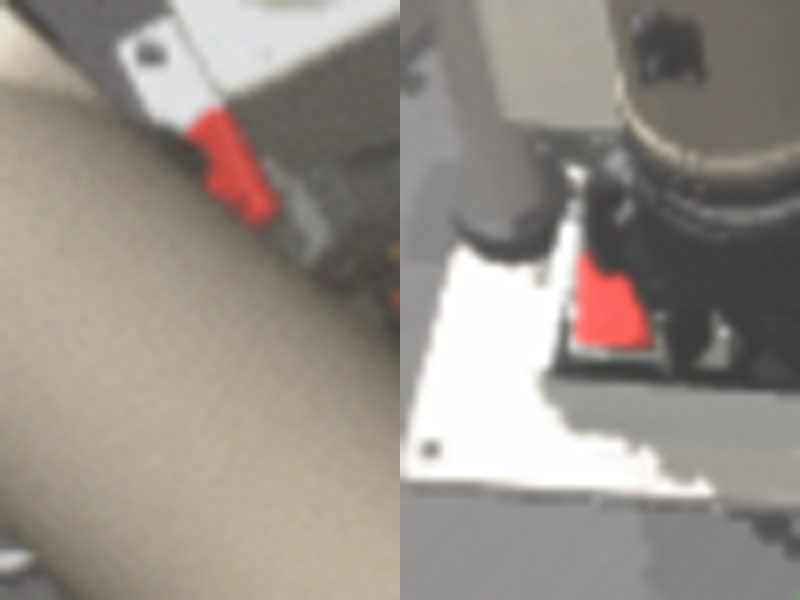

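Red key in both crops is still at rest (top (235,165), side (610,310)); the finger's dark tip, at about (690,330) in the side crop, is just in front of it. I'll step down slowly, watching the force.

>>> {"fn": "drive_tool", "kwargs": {
  "commands": [
    [0.0005,0.001,0.0015,0],
    [0.001,0.0017,0.003,0],
    [0.001,0.0017,0.0045,0],
    [0.001,0.0017,0.005,0],
    [0.001,0.0017,0.005,0]
  ]
}}

```text
clock: 5.8
tcp_pos: [554.2, 233.7, 89.2]
orientation: [[0.035, 0.999, -0.0], [0.999, -0.035, -0.001], [-0.001, -0.0, -1.0]]
force: [-3.1, -2.3, 6.0]
gripper_width: 85.5
gripper_force: 2.7
```

>>> {"fn": "drive_tool", "kwargs": {
  "commands": [
    [-0.001,0.0005,0.0013,0],
    [-0.002,0.001,0.0026,0],
    [-0.0028,0.0016,0.0038,0],
    [-0.0028,0.0016,0.0038,0]
  ]
}}

```text
clock: 6.2
tcp_pos: [555.6, 231.1, 85.7]
orientation: [[0.035, 0.999, -0.0], [0.999, -0.035, -0.001], [-0.001, -0.0, -1.0]]
force: [-4.0, -1.4, 6.0]
gripper_width: 85.3
gripper_force: 3.2
```

```bash
cat >> h.py <<'E'
def look(name,boxes,z=True):
    o=np.zeros((600,800,3),np.uint8)
    for i,(n,u,v,w) in enumerate(boxes):
        p,d=camera(n); h=w*3//2; o[:,i*400:i*400+400]=cv2.resize(p[v:v+h,u:u+w],(400,600),interpolation=cv2.INTER_CUBIC)
        X=cloud(camera_model(n),d); hsv=cv2.cvtColor(p,cv2.COLOR_RGB2HSV)
        nr=np.linalg.norm(X[...,:2]-[600,190],axis=2)<110
        for c,M in(("red",((hsv[...,0]<5)|(hsv[...,0]>174))&(hsv[...,1]>150)&(hsv[...,2]>60)),("orange",(hsv[...,0]>5)&(hsv[...,0]<28)&(hsv[...,1]>140)&(hsv[...,2]>90))):
            Q=dock(X[M&nr&(d>0)])
            if len(Q)>3: print(n,c,len(Q),Q.min(0).round(),Q.max(0).round(),Q.mean(0).round(1))
    cv2.imwrite("pics/"+name,cv2.cvtColor(o,cv2.COLOR_RGB2BGR))
E
python3 - <<'E'
from h import *
s=ctrl.observe(); print(dock(s["tcp_pos"]).round(1),"F dock",(s["force"][:2]@D).round(1),s["force"][2].round(1))
look("press2.png",[("top",150,160,50),("side",180,220,50)])
E
```

```text
[[-82.9 -28.9  85.7]] F dock [-0.6 -4.2] 6.0
top red 52 [-39.  13. 109.] [-25.  49. 123.] [-31.3  29.8 116.8]
top orange 135 [-11. -66.  40.] [ 28. -21.  56.] [  5.3 -43.8  48.3]
side red 41 [-67.  26.  98.] [-38.  47. 145.] [-48.7  39.  106.7]
side orange 14 [ -5. -65.  45.] [ 18. -47.  55.] [  6.3 -60.5  48.8]
```

>>> {"fn": "drive_tool", "kwargs": {
  "commands": [
    [-0.001,0.0006,0.002,0],
    [-0.002,0.0011,0.004,0],
    [-0.003,0.0017,0.006,0],
    [-0.004,0.0023,0.008,0],
    [-0.005,0.0029,0.01,0],
    [-0.006,0.0034,0.012,0],
    [-0.007,0.004,0.0138,0],
    [-0.0078,0.0045,0.0153,0],
    [-0.0078,0.0045,0.0153,0]
  ]
}}

```text
clock: 7.2
tcp_pos: [559.3, 224.4, 70.6]
orientation: [[0.034, 0.999, -0.001], [0.999, -0.034, 0.001], [0.001, -0.001, -1.0]]
force: [-6.2, -1.2, 8.6]
gripper_width: 85.5
gripper_force: 4.8
```

```bash
python3 - <<'E'
from h import *
s=ctrl.observe(); print(dock(s["tcp_pos"]).round(1),"F dock",(s["force"][:2]@D).round(1),s["force"][2].round(1))
look("press3.png",[("top",150,160,60),("side",180,220,60)])
E
```

```text
[[-75.2 -28.8  70.6]] F dock [-1.8 -6. ] 8.6
top red 8 [-28.  16. 102.] [-20.  35. 111.] [-23.4  22.1 106.3]
top orange 101 [ -9. -91.  37.] [28.  6. 53.] [ 12.6 -40.6  48.2]
side red 33 [-63.  23.  87.] [-33.  47. 131.] [-41.9  38.9  97.6]
side orange 57 [-99. -92.  35.] [ 20. -47. 187.] [ -9.7 -74.5  54. ]
```

>>> {"fn": "drive_tool", "kwargs": {
  "commands": [
    [-0.0006,0.0004,0.0017,0],
    [-0.0012,0.0007,0.0034,0],
    [-0.0018,0.001,0.005,0],
    [-0.0022,0.0012,0.0065,0],
    [-0.0022,0.0012,0.007,0],
    [-0.0022,0.0012,0.007,0]
  ]
}}

```text
clock: 7.9
tcp_pos: [560.7, 223.4, 66.1]
orientation: [[0.033, 0.999, 0.001], [0.999, -0.033, 0.002], [0.002, 0.001, -1.0]]
force: [-9.7, -1.5, 18.5]
gripper_width: 85.2
gripper_force: 9.6
```

```bash
python3 - <<'E'
from h import *
s=ctrl.observe(); print(dock(s["tcp_pos"]).round(1),"F dock",(s["force"][:2]@D).round(1),s["force"][2].round(1))
look("press4.png",[("top",150,160,60),("side",180,220,60)])
E
```

```text
[[-73.7 -28.   66.1]] F dock [-3.3 -9.3] 18.5
top orange 97 [ -8. -91.  42.] [28.  4. 53.] [ 10.8 -32.4  48.8]
side red 27 [-44.  32.  84.] [-32.  48.  96.] [-37.9  40.4  90. ]
side orange 81 [ -96. -102.   33.] [ 22. -55. 182.] [-11.5 -84.1  48. ]
```

>>> {"fn": "drive_tool", "kwargs": {
  "commands": [
    [-0.0003,0.0002,0.001,0],
    [-0.0005,0.0003,0.002,0],
    [-0.0005,0.0003,0.003,0],
    [-0.0005,0.0003,0.003,0],
    [-0.0005,0.0003,0.003,0]
  ]
}}

```text
clock: 8.5
tcp_pos: [561.0, 223.9, 65.3]
orientation: [[0.032, 0.999, 0.003], [0.999, -0.032, 0.002], [0.003, 0.003, -1.0]]
force: [-12.7, -3.1, 27.3]
gripper_width: 85.5
gripper_force: 13.7
```

```bash
python3 - <<'E'
from h import *
s=ctrl.observe(); print(dock(s["tcp_pos"]).round(1),"F dock",(s["force"][:2]@D).round(1),s["force"][2].round(1))
look("press5.png",[("top",150,160,60),("side",180,220,60)])
E
```

```text
[[-74.  -27.5  65.3]] F dock [ -3.2 -12.6] 27.3
top orange 103 [-10. -92.  43.] [28.  5. 55.] [ 10.5 -32.1  48.3]
side red 26 [-61.  25.  85.] [-34.  48. 121.] [-40.   39.4  92.6]
side orange 82 [ -96. -102.   35.] [ 23. -55. 182.] [-13.2 -85.1  48. ]
```

View pics/press5.png

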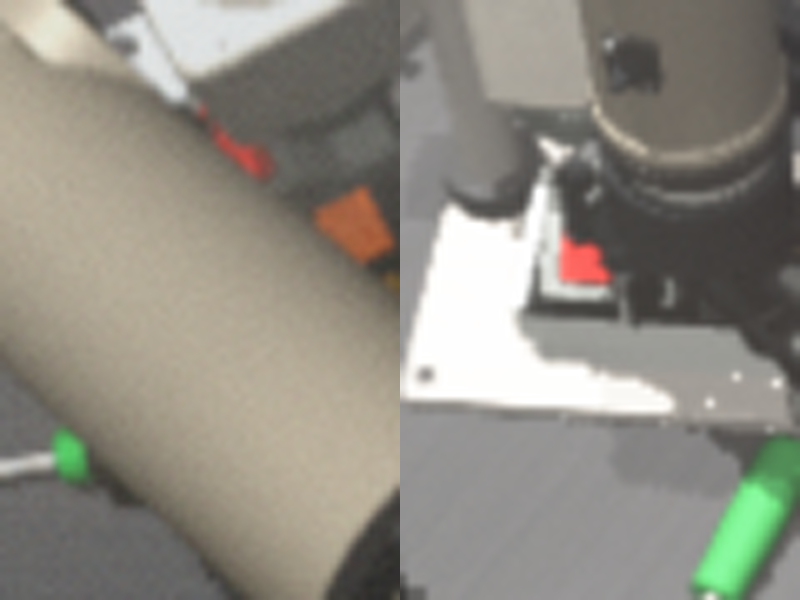

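Both crops show the key right down (red sliver at top (235,145)) and the orange cassette well out. The force rose sharply over less than 1 mm of movement, so the key is at its stop. Releasing it now.

>>> {"fn": "drive_tool", "kwargs": {
  "commands": [
    [0.004,-0.002,-0.006,0],
    [0.011,-0.006,-0.015,0],
    [0.02,-0.012,-0.028,0],
    [0.03,-0.017,-0.042,0],
    [0.03,-0.025,-0.054,0],
    [0.02,-0.042,-0.062,0],
    [0.01,-0.06,-0.068,0],
    [0.003,-0.073,-0.07,0],
    [0.003,-0.073,-0.07,0]
  ]
}}

```text
clock: 9.5
tcp_pos: [487.3, 225.2, 130.1]
orientation: [[0.034, 0.999, 0.0], [0.999, -0.034, -0.002], [-0.002, 0.0, -1.0]]
force: [-0.3, -0.4, -0.1]
gripper_width: 85.3
gripper_force: 0.0
```

```bash
python3 - <<'E'
from h import *
s=ctrl.observe(); print(dock(s["tcp_pos"]).round(1),"F dock",(s["force"][:2]@D).round(1),s["force"][2].round(1))
look("out0.png",[("top",170,160,70),("side",180,215,80)])
E
```

```text
[[-109.7  -92.   130.1]] F dock [ 0.2 -0.5] -0.1
top red 143 [-55.  11. 103.] [-29.  49. 128.] [-41.8  30.3 117.3]
top orange 375 [ -31. -102.   -5.] [28.  6. 60.] [ -2.4 -61.   47.3]
side red 142 [-61.  10. 101.] [-35.  48. 126.] [-47.9  28.8 114. ]
side orange 72 [ -93. -101.   33.] [  7.   4. 185.] [-19.8 -48.4  47. ]
```

View pics/out0.png

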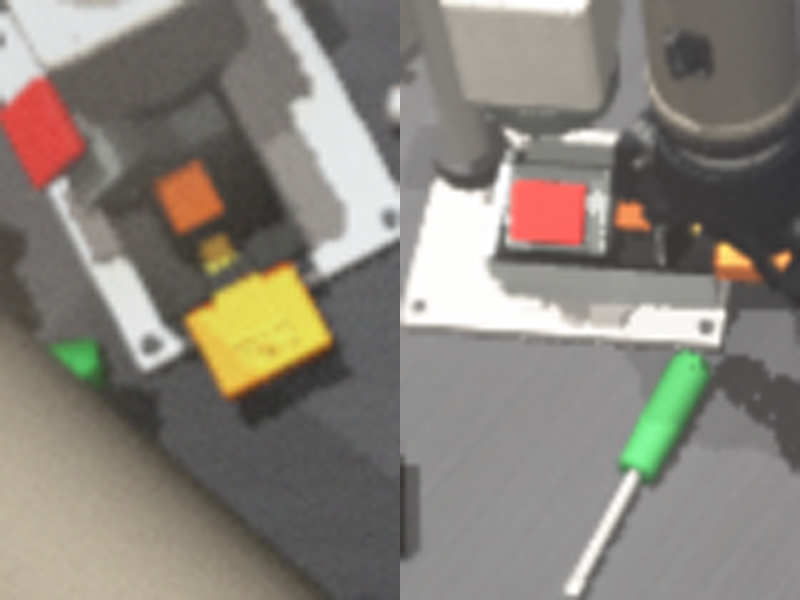

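The key is back at rest (red at (40,130) in the top crop), and the orange cassette stands out of the mouth at (260,330) in the top crop. Next I'll measure the part that stands out.

```bash
python3 - <<'E'
from h import *
p,d=camera("top"); m=camera_model("top"); X=cloud(m,d); hsv=cv2.cvtColor(p,cv2.COLOR_RGB2HSV)
M=((hsv[...,0]>5)&(hsv[...,0]<30)&(hsv[...,1]>140)&(hsv[...,2]>90)).astype(np.uint8)
Q=dock(X.reshape(-1,3)).reshape(420,560,3)
M&=((Q[...,1]<-58)&(Q[...,1]>-115)&(abs(Q[...,0])<45)&(Q[...,2]>25)).astype(np.uint8)
z=Q[...,2][M>0]; print("z",np.percentile(z,[5,50,90]).round(1))
W=dock(onplane(m,np.argwhere(M&(Q[...,2]>42))[:,::-1],48)); r=cv2.minAreaRect(np.float32(W[:,:2])); print(r, cv2.boxPoints(r).round(1).tolist())
s=ctrl.observe(); R=s["orientation"]; print(s["tcp_pos"].round(1), s["q"].round(2)); print("dock axes in tool",(R[:2,:2].T@D).round(3).tolist())
E
```

```text
z [42.9 48.3 51.2]
((0.7664585113525391, -80.27156066894531), (56.03859329223633, 46.98318099975586), 2.794151782989502) [[-28.399999618530273, -58.20000076293945], [-26.100000381469727, -105.0999984741211], [29.899999618530273, -102.4000015258789], [27.600000381469727, -55.400001525878906]]
[489.6 226.  129.7] [ 0.2   0.54 -0.94  1.67  0.47  1.18 -0.89]
dock axes in tool [[-0.866, 0.5], [0.5, 0.866]]
```

>>> {"fn": "drive_tool", "kwargs": {
  "commands": [
    [-0.005,0.003,0,0.05],
    [-0.018,0.012,0,0.17],
    [-0.034,0.022,0,0.3],
    [-0.05,0.032,0,0.43],
    [-0.066,0.043,0,0.56],
    [-0.08,0.052,0,0.69],
    [-0.09,0.058,0,0.82],
    [-0.0925,0.06,0,0.94],
    [-0.0925,0.06,0,1.047],
    [-0.0925,0.06,0,1.047]
  ]
}}

```text
clock: 10.65
tcp_pos: [546.3, 131.6, 129.2]
orientation: [[0.883, 0.469, 0.0], [0.469, -0.883, 0.0], [0.0, -0.0, -1.0]]
force: [2.0, 1.7, 0.1]
gripper_width: 85.6
gripper_force: 0.0
```

```bash
python3 - <<'E'
from h import *
s=ctrl.observe(); R=s["orientation"]; print(dock(s["tcp_pos"]).round(1), s["tcp_pos"].round(1), s["q"].round(2)); print("dock axes in tool",(R[:2,:2].T@D).round(3).tolist())
E
```

```text
[[  0.7 -83.8 129.2]] [546.3 131.6 129.2] [ 0.21  0.5  -0.68  1.61  0.33  1.15 -1.62]
dock axes in tool [[-0.0, 1.0], [1.0, 0.0]]
```

>>> {"fn": "drive_tool", "kwargs": {
  "commands": [
    [0,0,0.01,0],
    [0,0,0.032,0],
    [0,0,0.055,0],
    [0,0,0.075,0],
    [0,0,0.09,0],
    [0,0,0.098,0],
    [0,0,0.101,0],
    [0,0,0.101,0]
  ]
}}

```text
clock: 11.45
tcp_pos: [545.8, 131.7, 28.5]
orientation: [[0.883, 0.47, 0.0], [0.47, -0.883, 0.0], [0.0, -0.0, -1.0]]
force: [-0.3, -0.1, 0.6]
gripper_width: 85.4
gripper_force: 0.0
```

>>> {"fn": "drive_tool", "kwargs": {
  "commands": [
    [0,0,0,0],
    [0,0,0,0],
    [0,0,0,0],
    [0,0,0,0],
    [0,0,0,0],
    [0,0,0,0],
    [0,0,0,0],
    [0,0,0,0]
  ],
  "hand": 0.5,
  "force": 40
}}

```text
clock: 12.25
tcp_pos: [546.6, 132.0, 29.7]
orientation: [[0.883, 0.47, 0.002], [0.47, -0.883, 0.001], [0.002, 0.001, -1.0]]
force: [-0.9, -1.1, 5.5]
gripper_width: 55.0
gripper_force: 43.8
```

>>> {"fn": "drive_tool", "kwargs": {
  "commands": [
    [-0.001,0,-0.0012,0],
    [-0.006,0,-0.0015,0],
    [-0.014,0,-0.0015,0],
    [-0.024,0,-0.0015,0],
    [-0.036,0,-0.0015,0],
    [-0.05,0,-0.0015,0],
    [-0.064,0,-0.0015,0],
    [-0.078,0,-0.0015,0],
    [-0.09,0,-0.0015,0],
    [-0.095,0,-0.002,0]
  ]
}}

```text
clock: 13.25
tcp_pos: [459.9, 85.7, 30.2]
orientation: [[0.883, 0.469, -0.002], [0.469, -0.883, -0.001], [-0.002, 0.0, -1.0]]
force: [1.8, -0.1, -0.8]
gripper_width: 55.0
gripper_force: 43.1
```

```bash
python3 - <<'E'
from h import *
s=ctrl.observe(); R=s["orientation"]; T=s["tcp_pos"]; print(dock(T).round(1), T.round(1), s["force"].round(1), s["gripper_width"])
p,d=camera("top"); m=camera_model("top"); X=cloud(m,d); hsv=cv2.cvtColor(p,cv2.COLOR_RGB2HSV)
M=((hsv[...,0]>5)&(hsv[...,0]<30)&(hsv[...,1]>140)&(hsv[...,2]>90))
G=(X-T)@R; k=M&(abs(G[...,0])<130)&(abs(G[...,1])<50)&(G[...,2]>-60); 
g=G[k]; print("tool frame min/max",g.min(0).round(),g.max(0).round()); 
for a in range(-40,100,15):
    b=g[(g[:,0]>=a)&(g[:,0]<a+15)]; 
    if len(b): print(a,len(b),"z med",(T[2]-np.median(b[:,2])).round(1))
cv2.imwrite("pics/draw.png",cv2.cvtColor(cv2.resize(p[150:270,150:310],(800,600),interpolation=cv2.INTER_CUBIC),cv2.COLOR_RGB2BGR))
E
```

```text
[[   0.7 -181.6   30.2]] [459.9  85.7  30.2] [ 1.8 -0.1 -0.8] 55.046492072395665Traceback (most recent call last):
  File "<stdin>", line 6, in <module>
    return umr_minimum(a, axis, None, out, keepdims, initial, where)
ValueError: zero-size array to reduction operation minimum which has no identity
```

>>> {"fn": "drive_tool", "kwargs": {
  "commands": [
    [0,0,-0.006,0],
    [0,0,-0.022,0],
    [0,0,-0.044,0],
    [0,0,-0.066,0],
    [0,0,-0.086,0],
    [0,0.003,-0.097,0],
    [-0.001,0.012,-0.1,-0.06],
    [-0.004,0.033,-0.1,-0.16],
    [-0.009,0.063,-0.1,-0.27],
    [-0.014,0.097,-0.1,-0.38]
  ]
}}

```text
clock: 14.3
tcp_pos: [495.1, -5.4, 130.5]
orientation: [[0.64, 0.768, -0.0], [0.768, -0.64, 0.0], [0.0, -0.0, -1.0]]
force: [0.1, -0.5, -1.5]
gripper_width: 55.2
gripper_force: 43.0
```

```bash
cat > t.py <<'E'
from h import *
s=ctrl.observe(); R=s["orientation"]; T=s["tcp_pos"]; print(T.round(1), s["q"].round(2), s["gripper_width"].round(1))
tx=np.array([574.5,-229]); d=tx-T[:2]; print("tool shift",(R[:2,:2].T@d).round(1),"turn",-(np.radians(92.9)-np.arctan2(R[1,0],R[0,0])).round(3))
for n in("side","top"):
    p,dd=camera(n); m=camera_model(n); X=cloud(m,dd); hsv=cv2.cvtColor(p,cv2.COLOR_RGB2HSV)
    M=((hsv[...,0]>5)&(hsv[...,0]<30)&(hsv[...,1]>130)&(hsv[...,2]>80))
    G=(X-T)@R; g=G[M&(abs(G[...,0])<130)&(abs(G[...,1])<50)&(abs(G[...,2])<60)]
    if len(g)>5:
        print(n,len(g),g.min(0).round(),g.max(0).round(),np.percentile(g,[3,97],axis=0).round(1).tolist())
        A=np.c_[g[:,:2],np.ones(len(g))]; k=g[:,2]<np.percentile(g[:,2],70); print(np.linalg.lstsq(A[k],g[k,2],rcond=None)[0].round(3))
E
python3 t.py
```

```text
Traceback (most recent call last):
  File "t.py", line 2, in <module>
    s=ctrl.observe(); R=s["orientation"]; T=s["tcp_pos"]; print(T.round(1), s["q"].round(2), s["gripper_width"].round(1))
                                                                                             ^^^^^^^^^^^^^^^^^^^^^^^^
AttributeError: 'float' object has no attribute 'round'
```

```bash
sed -i 's/s\["gripper_width"\].round(1)/s["gripper_width"]/' t.py; python3 t.py
```

```text
[495.1  -5.4 130.5] [ 0.58  0.38 -0.77  1.79  0.3   1.09 -0.99] 55.178563609271826
tool shift [-120.9  204.1] turn -0.745
side 314 [  3. -33. -22.] [93. 25.  0.] [[6.2, -31.4, -20.4], [91.6, 21.7, -4.6]]
[ 6.0000e-03 -3.0000e-03 -1.7768e+01]
top 48 [ 57. -18. -20.] [86. -4. -6.] [[59.3, -18.4, -19.5], [84.9, -4.3, -8.9]]
[  0.023   0.03  -18.896]
```

>>> {"fn": "drive_tool", "kwargs": {
  "commands": [
    [-0.018,0.031,0,-0.11],
    [-0.038,0.064,0,-0.24],
    [-0.059,0.099,0,-0.37],
    [-0.08,0.134,0,-0.49],
    [-0.099,0.167,0,-0.6],
    [-0.113,0.191,0,-0.7],
    [-0.12,0.202,0,-0.74],
    [-0.121,0.204,0,-0.745],
    [-0.121,0.204,0,-0.745]
  ]
}}

```text
clock: 15.3
tcp_pos: [572.4, -229.0, 129.9]
orientation: [[-0.042, 0.999, -0.001], [0.999, 0.042, 0.001], [0.001, -0.001, -1.0]]
force: [-0.1, 1.3, -1.5]
gripper_width: 55.3
gripper_force: 43.1
```

```bash
python3 t.py; python3 - <<'E'
from h import *
p,d=camera("side"); cv2.imwrite("pics/tray0.png",cv2.cvtColor(cv2.resize(p[130:250,220:380],(800,600),interpolation=cv2.INTER_CUBIC),cv2.COLOR_RGB2BGR))
E
```

```text
[ 572.4 -229.   129.9] [ 0.87  0.66 -0.83  1.44  0.49  1.26  0.04] 55.292432915921175
tool shift [-0.1  2.1] turn -0.009
side 247 [-14. -31. -23.] [96. 28. -3.] [[-8.5, -29.5, -20.8], [94.3, 23.7, -6.6]]
[ 3.0000e-03  1.0000e-03 -1.8344e+01]
top 594 [  7. -28. -26.] [92. 28. -4.] [[10.9, -27.0, -22.6], [89.6, 25.6, -12.9]]
[ 4.0000e-03  6.0000e-03 -1.9991e+01]
```

View pics/tray0.png

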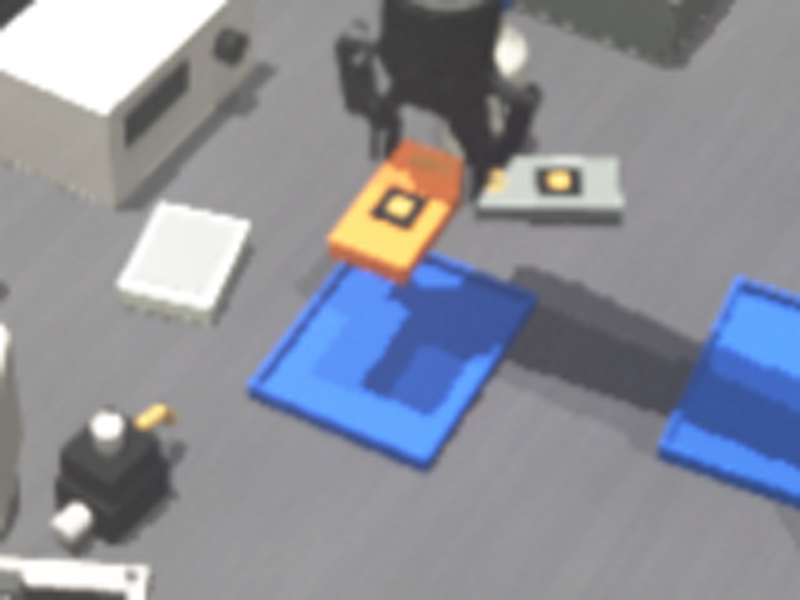

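The cassette is held level, chip up, at (400,205) in the crop. It sits above the intended blue tray (400,360), the one farther left, and there is room all round. Lowering it.

>>> {"fn": "drive_tool", "kwargs": {
  "commands": [
    [0,0.002,0.01,0],
    [0,0.002,0.03,0],
    [0,0.002,0.052,0],
    [0,0.002,0.074,0],
    [0,0.002,0.092,0],
    [0,0.002,0.105,0],
    [0,0.002,0.113,0],
    [0,0.002,0.117,0],
    [0,0.002,0.118,0],
    [0,0.002,0.118,0]
  ]
}}

```text
clock: 16.45
tcp_pos: [575.2, -229.4, 13.1]
orientation: [[-0.043, 0.999, 0.001], [0.999, 0.043, -0.0], [-0.0, 0.001, -1.0]]
force: [0.2, -0.0, -1.5]
gripper_width: 55.2
gripper_force: 43.1
```

>>> {"fn": "drive_tool", "kwargs": {
  "commands": [
    [0,0,0.001,0],
    [0,0,0.002,0],
    [0,0,0.003,0],
    [0,0,0.004,0],
    [0,0,0.005,0],
    [0,0,0.0055,0],
    [0,0,0.0055,0]
  ]
}}

```text
clock: 17.15
tcp_pos: [574.5, -229.3, 6.8]
orientation: [[-0.043, 0.999, -0.0], [0.999, 0.043, 0.0], [0.0, -0.0, -1.0]]
force: [-0.9, -0.3, -1.0]
gripper_width: 55.3
gripper_force: 43.1
```

>>> {"fn": "drive_tool", "kwargs": {
  "commands": [
    [0,0,0.0007,0],
    [0,0,0.0014,0],
    [0,0,0.002,0],
    [0,0,0.002,0]
  ]
}}

```text
clock: 17.55
tcp_pos: [574.5, -229.4, 4.8]
orientation: [[-0.043, 0.999, -0.0], [0.999, 0.043, 0.0], [0.0, -0.0, -1.0]]
force: [0.0, -0.1, -1.7]
gripper_width: 55.0
gripper_force: 43.1
```

>>> {"fn": "drive_tool", "kwargs": {
  "commands": [
    [0,0,0.0007,0],
    [0,0,0.0014,0],
    [0,0,0.002,0],
    [0,0,0.002,0]
  ]
}}

```text
clock: 17.95
tcp_pos: [574.7, -229.4, 3.8]
orientation: [[-0.043, 0.999, 0.0], [0.999, 0.043, -0.0], [-0.0, 0.0, -1.0]]
force: [-2.3, -0.5, 5.1]
gripper_width: 55.1
gripper_force: 43.7
```

>>> {"fn": "drive_tool", "kwargs": {
  "commands": [
    [0,0,-0.0005,0],
    [0,0,-0.0005,0],
    [0,0,-0.0005,0],
    [0,0,-0.0005,0],
    [0,0,-0.0005,0]
  ],
  "hand": 0.2
}}

```text
clock: 18.45
tcp_pos: [574.5, -229.4, 3.3]
orientation: [[-0.043, 0.999, -0.0], [0.999, 0.043, 0.0], [0.0, -0.0, -1.0]]
force: [-0.2, 0.3, -0.3]
gripper_width: 68.4
gripper_force: 0.0
```

>>> {"fn": "drive_tool", "kwargs": {
  "commands": [
    [0,0,-0.005,0],
    [0,0,-0.02,0],
    [0,0,-0.045,0],
    [0,0,-0.075,0],
    [0,0,-0.11,0],
    [0,-0.02,-0.15,0],
    [-0.01,-0.06,-0.18,0],
    [-0.03,-0.1,-0.19,0],
    [-0.06,-0.13,-0.2,0],
    [-0.06,-0.13,-0.2,0]
  ]
}}

```text
clock: 19.45
tcp_pos: [443.0, -302.8, 205.8]
orientation: [[-0.031, 1.0, -0.001], [0.999, 0.031, -0.008], [-0.008, -0.002, -1.0]]
force: [0.8, -0.3, -0.8]
gripper_width: 68.6
gripper_force: 0.0
```

```bash
python3 - <<'E'
from h import *
s=ctrl.observe(); print(s["tcp_pos"].round(1),s["force"].round(1))
for n in("top","side"):
    p,d=camera(n); m=camera_model(n); X=cloud(m,d); hsv=cv2.cvtColor(p,cv2.COLOR_RGB2HSV)
    M=((hsv[...,0]>5)&(hsv[...,0]<30)&(hsv[...,1]>130)&(hsv[...,2]>80)&(np.linalg.norm(X[...,:2]-[573,-194],axis=2)<90))
    z=X[M][:,2]; r=cv2.minAreaRect(np.float32(onplane(m,np.argwhere(M)[:,::-1],22)[:,:2])); print(n,np.percentile(z,[5,50,95]).round(1),np.round(r[0],1),np.round(r[1],1),r[2])
    if n=="side": R=np.s_[120:300,130:370]
    else: R=np.s_[130:310,100:340+100]
    cv2.imwrite(f"pics/end_{n}.png",cv2.cvtColor(cv2.resize(p[R],(800,600),interpolation=cv2.INTER_CUBIC),cv2.COLOR_RGB2BGR))
E
```

```text
[ 443.  -302.8  205.8] [ 0.8 -0.3 -0.8]
top [18.2 22.4 26.5] [ 571.5 -192.6] [ 54.6 106.2] 3.3567745685577393
side [12.  20.5 24.9] [ 565.2 -181.2] [ 50.6 106.2] 0.9322123527526855
```

View pics/end_side.png

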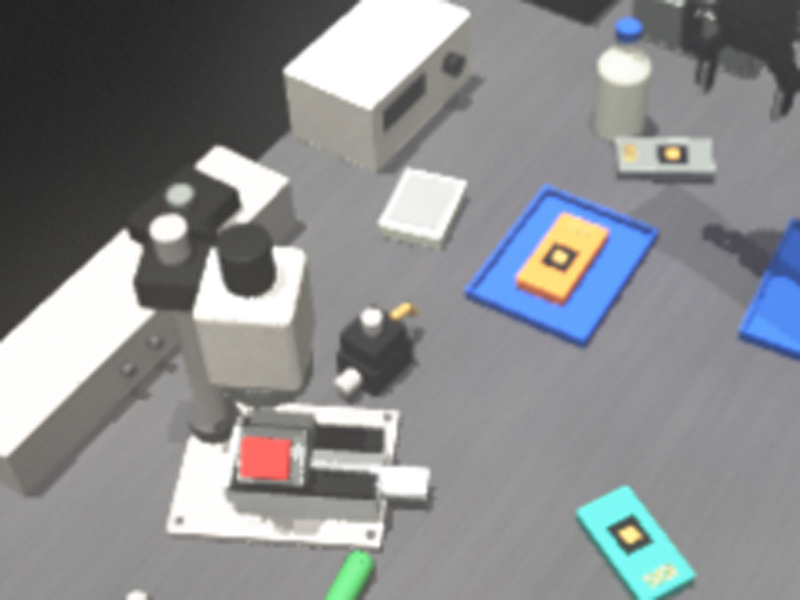

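The orange cassette lies flat, chip up, in the middle of the intended tray at (562,257), with its top at z 22 mm, which is what tray floor plus cassette should give. The key is back up at (265,458), the bay is empty, and the bystanders in view look undisturbed.

```bash
python3 -c "
from station import close_job
print(close_job())"
```

```text
the job is handed in; nothing more can be done
None
```

The job is handed in: the key was pressed to its stop and sprang back, and the orange cassette was drawn out and lowered flat, chip side up, into the left blue tray, at about 19.6 s on the clock (limit 61 s).

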